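# Tighten the slack gate-brace turnbuckle at the gatehouse desk

### The job

Two gate-brace turnbuckles are bolted down in their setting jigs on the gatehouse desk. Tighten the one with the red ball handle: swing its handle over, away from the robot, as far as it will go, so that the turnbuckle body turns and draws both blue end lugs fully in, and let go with the handle left there. Leave the yellow-handled turnbuckle as it is.

Things in the scene. Friction and masses are not known exactly. Their poses are not given: they have to be found in the camera images.
- red_brace (a joint): Turn of the red-handled turnbuckle body, rad: 0 slack, handle leaning 0.87 rad from upright towards the robot (-x of red_center); 0.87 upright; 1.74 fully drawn in, at its stop, leaning 0.87 rad away. Starts at 0 to 0.4. Each end lug slides in 8 mm per rad (14 mm in all, to the green marks). Friction holds it where it is left; 4 to 5 N at the ball moves it.
- red_center (a point): Middle of the red-handled turnbuckle, on its level axis, 60 mm above the desk, fixed. y along the axis, x level across it, the way the handle must go (away from the robot), z up. Steel body 120 mm long, 34 across, on a bolted-down plate 90 x 250 mm. Blue end lugs: tops 75 mm above the desk, 46 (x) x 18 mm, centres 100 mm either side of the middle when slack, 86 when tight.
- red_knob (a point): Centre of the red ball, 30 mm diameter, at the end of an 11 mm steel handle, 85 mm from the turnbuckle's axis; it swings about that axis (through red_center, along y) in the plane across it. z points out along the handle, y along the axis. Can be pinched along y from above, and then tilts between the fingers, or pushed. Nothing overhangs it.
- yellow_knob (a point): Centre of the yellow ball, 30 mm diameter, on the handle of the other turnbuckle, same make and size (85 mm from its axis, axis 60 mm above the desk), set anywhere between slack and nearly tight. Not to be moved. Either turnbuckle may be on the left or the right.

How it is judged:
At the end, for the whole second after the job is handed in: The red-handled turnbuckle is turned to within 0.2 rad of its stop (joint red_brace above 1.54), its handle leaning away from the robot, and stays there released; the yellow ball is within 20 mm of where it started (value of joint red_brace above 1.54 rad and distance of yellow_knob from where it was at the start of the episode below 0.02 m); the robot touches nothing.
It fails at once if the yellow-handled turnbuckle is turned (its ball moved more than 20 mm) (distance of yellow_knob from where it was at the start of the episode above 0.02 m).
It also fails if it takes over 35 s, if anything falls off the work surface, if the arm or the gripper's body presses on something with over 40 N, if the wrist force passes 120 N, or if a joint passes its speed limit or range.

### The arm

A 7-joint arm with a two-finger parallel gripper is mounted at the origin on the work surface. World frame = base frame: x ahead of the robot, y to its left, z up, the work surface at z = 0. Lengths are in m, angles in rad, forces in N, time in s.
With the tool pointing down it reaches from about 0.425 to 0.8 m from the base axis. Payload 8.3 kg.
Tool frame: the origin (TCP) lies at the very end of the fingers, on their centre line; the grasp point (between the pads) lies 19 mm behind it (robot.grasp_offset is the distance from the TCP to the grasp point, in m); z points along the fingers, y is the line along which they close (so a half turn about z gives the same grasp; the last joint's range is limited). The gripper opens to 85 mm and grips with 20 to 120 N. Pads are 22 mm wide; open, the fingers measure 114 mm over their backs; the gripper's body (76 mm by 85 mm) begins 54 mm behind the grasp point. The pads swing forward as they close: fully open they stand 13 mm farther back than shut.
Start: joints at [1.222, 0.383, 0.016, 1.37, -0.006, 1.388, -0.046], TCP at [0.176, -0.6, 0.231] pointing down, gripper open.
Joint ranges: [-2.95, 2.95], [-0.25, 2.06], [-1.52, 1.56], [0.18, 2.33], [-1.44, 4.58], [0.02, 2.06], [-3.01, 3.01]. Speed limits (rad/s): [2.39, 2.39, 3.01, 3.01, 3.14, 3.14, 3.14].

### API

Orientations are given as a 3x3 rotation matrix whose columns are the frame's x, y, z axes.
In Python, from workcell import robot gives the robot as it stands.
- The arm moves only by the tool servo_tool, never from a script. Its argument "commands" is a list of rows, each a list of 7 numbers: the opening, from 0 (shut) to 1 (fully open), then the shift along the world's x, y, z in cm, then the turn, a rotation vector about the world's x, y, z in degrees. In form: [[gripper, x, y, z, rx, ry, rz], ...]. A call has 1 to 20 rows; each row shifts and turns the commanded pose from where the row before left it; what a row does not reach is not made up. A row lasts 1/10 s, in which the tool goes at most 50 mm and 8.59 degrees, less where a joint would pass 70% of its speed; a pose out of reach is approached as far as the arm can. A call is refused whole if a number of a shift passes 5 or a number of a turn 8.59, either way. A call with a gripper value outside its range is refused whole. The fingers move at their own pace and stop on an object; the grip force is fixed at half the most. Time passes only in rows, so rows that do not move let the fingers close. It gives the time, the measured TCP pose, the force, the opening and the grip force at its end, in the units of the state.
- robot.sense(): the state, without advancing time (a new reading comes with each control period).
- robot.capture(name): name is "scene" or "top"; returns (picture, depth): 384x512x3 uint8, red, green, blue; 384x512 float32, m along the optical axis (not along the pixel's ray), 0 where there is no reading.
- robot.get_calibration(name): a dict with "intrinsics" (3x3 intrinsics, pixels), "distortion" ([k1, k2, p1, p2, k3] as OpenCV has them; the pictures are not rectified), "view" (4x4, takes a point from world to camera coordinates). Camera axes: x right, y up, looking along -z (the intrinsics and any distortion apply to the point x, -y, -z); pixel columns grow to the right and rows downward; lengths in m; the calibration is good to about 2 mm. A picture is of the moment at which its call begins. get_calibration takes no time and is no camera call.
- robot.job_done(): hands the job in; it is judged then, once.
The state is a dict: "time": time; "joints": joint angles; "qd": joint speeds; "effort": joint torques, N m; "tool_pos": TCP position; "orientation": TCP orientation; "ft_force": force on the tool from outside, world axes, zero at the start; "torque": the same for the moment, N m; "opening": finger opening in m; "grasp_force": force on a finger pad.
Only numpy, scipy, OpenCV 4.12 (cv2) and the standard library are available. Lean on these libraries where they do the work, as an engineer would, in place of code of your own. Each camera call takes 0.05 s, during which the arm holds its last target. There are 200 camera calls.

## Working session

There is one attempt and no reset: what is moved stays moved. The work goes in short steps, Python scripts to look and compute and a tool call to move; the robot and the scene stay as the last step left them, time stands still between calls to the robot, and variables do not carry over. Pictures are saved under pics/ and viewed, at most 10 in all, crops included, and the job is handed in when it is done.

Besides the shell and the picture viewer there is one more tool, called after "Call:" by a JSON object that holds its "api" and its "payload", one argument or row to a line. servo_tool: Moves the arm, as the interface text tells. Its arguments: {"type":"object","properties":{"commands":{"type":"array"}},"required":["commands"]}

```bash
mkdir -p pics
cat > h.py <<'E'
import numpy as np, cv2
from workcell import robot
def cloud(name):
    im,d=robot.capture(name); c=robot.get_calibration(name)
    h,w=d.shape; u,v=np.meshgrid(np.arange(w),np.arange(h))
    p=cv2.undistortPoints(np.stack([u,v],-1).reshape(-1,1,2).astype(float),np.array(c["intrinsics"]),np.array(c["distortion"])).reshape(h,w,2)
    P=np.stack([p[...,0]*d,-p[...,1]*d,-d,np.ones_like(d)],-1)
    return im,d,(P@np.linalg.inv(np.array(c["view"])).T)[...,:3]
def masks(im):
    H=cv2.cvtColor(im,cv2.COLOR_RGB2HSV); h,s,v=[H[...,i].astype(int) for i in range(3)]
    g=(s>130)&(v>60)
    return dict(red=g&((h<8)|(h>172)),yellow=g&(h>20)&(h<35),blue=g&(h>95)&(h<130))
E
python3 - <<'E'
from h import *
ims=[]
for n in("scene","top"):
    im,d,P=cloud(n); ims.append(im)
    cv2.imwrite(f"pics/{n}.png",im[...,::-1])
    for k,m in masks(im).items():
        c,l,st,ce=cv2.connectedComponentsWithStats((m&(d>0)).astype(np.uint8))
        for i in range(1,c):
            if st[i,4]>25:
                q=P[l==i]; print(n,k,st[i,4],ce[i].round(),np.median(q,0).round(3),q.min(0).round(3),q.max(0).round(3))
cv2.imwrite("pics/both.png",cv2.resize(np.hstack(ims)[...,::-1],(800,300)))
s=robot.sense();print(s["tool_pos"],s["orientation"],s["time"])
E
```

```text
scene red 158 [373. 188.] [0.505 0.198 0.142] [0.492 0.187 0.13 ] [0.513 0.212 0.149]
scene red 52 [ 57. 367.] [ 0.864 -0.276  0.082] [ 0.858 -0.286  0.079] [ 0.872 -0.269  0.084]
scene yellow 125 [170. 163.] [ 0.495 -0.187  0.13 ] [ 0.483 -0.2    0.12 ] [ 0.503 -0.177  0.137]
scene yellow 242 [ 87. 369.] [ 0.861 -0.23   0.082] [ 0.849 -0.243  0.078] [ 0.873 -0.218  0.085]
scene blue 371 [505.  16.] [-0.579  0.817 -0.151] [-0.642  0.714 -0.204] [-0.439  0.835 -0.063]
scene blue 140 [207. 228.] [ 0.586 -0.105  0.034] [ 0.558 -0.12   0.023] [ 0.594 -0.096  0.078]
scene blue 121 [316. 239.] [0.579 0.113 0.033] [0.546 0.103 0.025] [0.587 0.125 0.078]
scene blue 156 [414. 236.] [0.542 0.303 0.032] [0.522 0.296 0.021] [0.55  0.317 0.078]
top red 283 [49. 11.] [0.861 0.384 0.188] [ 0.847  0.369 -0.754] [1.467 1.003 0.191]
top red 127 [404.  38.] [ 0.859 -0.277  0.079] [ 0.847 -0.289  0.075] [ 0.872 -0.265  0.082]
top red 1538 [20. 70.] [0.81  0.516 0.047] [0.735 0.498 0.001] [0.878 0.554 0.128]
top red 207 [144. 217.] [0.499 0.2   0.14 ] [0.485 0.189 0.13 ] [0.511 0.216 0.147]
top yellow 14
[... 204 characters left out ...]
.838 0.361 0.06 ] [0.826 0.349 0.023] [0.878 0.399 0.091]
top blue 32 [320. 175.] [ 0.584 -0.108  0.073] [ 0.579 -0.117  0.031] [ 0.592 -0.1    0.076]
top blue 55 [314. 192.] [ 0.556 -0.099  0.04 ] [ 0.547 -0.108  0.008] [ 0.567 -0.094  0.077]
top blue 39 [106. 196.] [0.542 0.306 0.053] [0.536 0.302 0.021] [0.549 0.316 0.076]
top blue 85 [110. 212.] [0.512 0.3   0.03 ] [0.504 0.295 0.022] [0.523 0.312 0.075]
top blue 45 [411. 218.] [ 0.507 -0.292  0.029] [ 0.503 -0.302  0.021] [ 0.512 -0.287  0.061]
[ 0.17609757 -0.59919861  0.23034765] [[ 9.59431006e-01  2.81943011e-01 -5.32130756e-04]
 [ 2.81943513e-01 -9.59429446e-01  1.73044918e-03]
 [-2.26538641e-05 -1.81027741e-03 -9.99998361e-01]] 0.1
```

View pics/both.png

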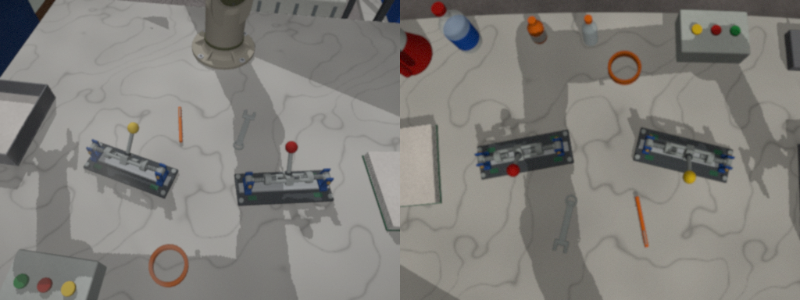

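The red-handled one is on the left in the world (top view, ball at 144,217) and the yellow one is on the right (370,226). Next I'll fit the ball and axis more precisely.

Run:
```python
from h import *
from scipy.optimize import least_squares
balls=[];tops={0:[],1:[]};body=[]
for n in("scene","top"):
    im,d,P=cloud(n); m=masks(im); ok=d>0
    near=np.linalg.norm(P-[.5,.2,.135],axis=-1)<.03
    q=P[m["red"]&near&ok]; balls.append(q)
    f=lambda c:np.linalg.norm(q-c,axis=1)-.015
    print(n,"ball",least_squares(f,[.5,.2,.13],loss="soft_l1",f_scale=.002).x.round(4))
    hsv=cv2.cvtColor(im,cv2.COLOR_RGB2HSV)
    b=ok&(hsv[...,0]>95)&(hsv[...,0]<130)&(hsv[...,1]>90)&(P[...,2]>.069)&(P[...,2]<.08)&(P[...,0]>.48)&(P[...,0]<.64)
    for i,(lo,hi) in enumerate([(.08,.15),(.27,.34)]):
        r=P[b&(P[...,1]>lo)&(P[...,1]<hi)]; print(n,"lug",i,len(r),r.mean(0).round(4),r.min(0).round(3),r.max(0).round(3))
    pl=ok&(P[...,2]>.004)&(P[...,2]<.02)&(P[...,0]>.42)&(P[...,0]<.65)&(P[...,1]>.05)&(P[...,1]<.36)&(im.max(-1)<90)
    r=P[pl][:,:2].astype(np.float32); print(n,"plate",len(r),cv2.minAreaRect(r))
```

```text
scene ball [0.4977 0.2014 0.1317]
scene lug 0 61 [0.5653 0.1143 0.0747] [0.548 0.103 0.069] [0.581 0.125 0.078]
scene lug 1 53 [0.5283 0.3042 0.0741] [0.512 0.295 0.069] [0.543 0.315 0.079]
scene plate 2229 ((0.5456628203392029, 0.20948532223701477), (0.09004408866167068, 0.24828748404979706), 10.891656875610352)
top ball [0.4979 0.2034 0.1288]
top lug 0 52 [0.5637 0.1161 0.0727] [0.548 0.105 0.069] [0.58  0.126 0.075]
top lug 1 38 [0.5259 0.3064 0.0729] [0.511 0.298 0.069] [0.54  0.315 0.076]
top plate 2881 ((0.4978717267513275, 0.20250454545021057), (0.18794625997543335, 0.2482048124074936), 10.687481880187988)
```

Call:
{"api": "servo_tool", "payload": {
  "commands": [
    [1,1.5,1.5,0.4,0,0,0],
    [1,2.8,2.7,0.4,0,0,-0.6],
    [1,2.8,2.7,0.4,0,0,-0.6],
    [1,2.8,2.7,0.4,0,0,-0.6],
    [1,2.8,2.7,0.4,0,0,-0.6],
    [1,2.8,2.7,0,0,0,-0.6],
    [1,2.8,2.7,0,0,0,-0.6],
    [1,2.8,2.7,0,0,0,-0.6],
    [1,2.8,2.7,0,0,0,-0.6],
    [1,2.5,2.8,0,0,0,-0.8],
    [1,0.4,3.8,0,0,0,0],
    [1,0.4,3.8,0,0,0,0],
    [1,0.4,3.8,0,0,0,0],
    [1,0.4,3.8,0,0,0,0],
    [1,0.4,3.8,0,0,0,0],
    [1,0.4,3.8,0,0,0,0],
    [1,0.4,3.8,0,0,0,0],
    [1,0.4,3.8,0,0,0,0],
    [1,0.4,3.8,0,0,0,0],
    [1,0.4,3.8,0,0,0,0]
  ]
}}

```text
time: 2.2
tool_pos: [0.4801, 0.0408, 0.2513]
orientation: [[0.982, 0.187, 0.0], [0.187, -0.982, -0.0], [0.0, 0.0, -1.0]]
ft_force: [1.6, 0.1, -0.5]
opening: 0.0859
grasp_force: 0.0
```

Call:
{"api": "servo_tool", "payload": {
  "commands": [
    [1,0.4,3.5,-1,0,0,0],
    [1,0.4,3.5,-1,0,0,0],
    [1,0.4,3.5,-1,0,0,0],
    [1,0.4,3.5,-1,0,0,0],
    [1,0.2,2.2,-1,0,0,0],
    [1,0,0,0,0,0,0],
    [1,0,0,-2,0,0,0],
    [1,0,0,-2,0,0,0],
    [1,0,0,-2,0,0,0],
    [1,0,0,-2,0,0,0],
    [1,0,0,-1,0,0,0],
    [1,0,0,0,0,0,0]
  ]
}}

```text
time: 3.4
tool_pos: [0.4976, 0.2002, 0.1102]
orientation: [[0.983, 0.186, -0.002], [0.186, -0.983, -0.001], [-0.002, 0.001, -1.0]]
ft_force: [0.3, 0.0, 0.8]
opening: 0.0852
grasp_force: 0.0
```

Run:
```python
from h import *
im,_=robot.capture("scene"); im2,_=robot.capture("top")
cv2.imwrite("pics/g.png",np.hstack([cv2.resize(im[120:270,290:440],(400,400)),cv2.resize(im2[140:290,70:220],(400,400))])[...,::-1])
```

```text
(no output)
```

View pics/g.png

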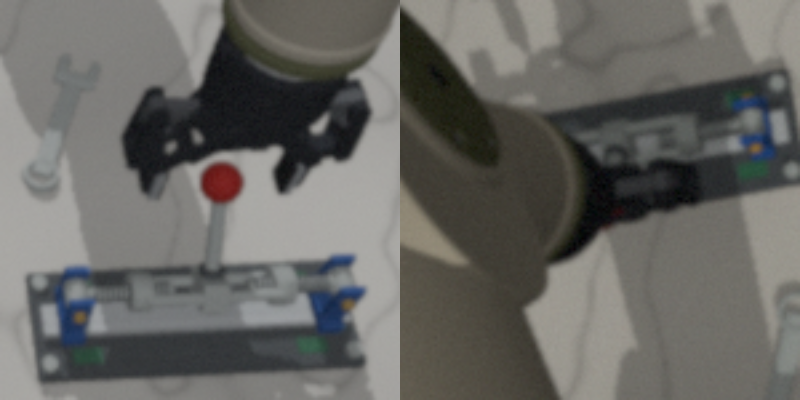

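The ball (220,182 in the left crop) sits between the open fingers, so I'll close on it.

Call:
{"api": "servo_tool", "payload": {
  "commands": [
    [0,0,0.2,0,0,0,0],
    [0,0,0,0,0,0,0],
    [0,0,0,0,0,0,0],
    [0,0,0,0,0,0,0],
    [0,0,0,0,0,0,0],
    [0,0,0,0,0,0,0],
    [0,0,0,0,0,0,0],
    [0,0,0,0,0,0,0]
  ]
}}

```text
time: 4.3
tool_pos: [0.4984, 0.2029, 0.1119]
orientation: [[0.982, 0.187, 0.0], [0.187, -0.982, -0.001], [0.0, 0.001, -1.0]]
ft_force: [-1.4, -0.6, 6.1]
opening: 0.0273
grasp_force: 58.6
```

Call:
{"api": "servo_tool", "payload": {
  "commands": [
    [0,0.54,0.1,0.32,0,0,0],
    [0,0.54,0.1,0.31,0,0,0],
    [0,0.58,0.11,0.24,0,0,0],
    [0,0.58,0.11,0.23,0,0,0],
    [0,0.61,0.12,0.14,0,0,0],
    [0,0.61,0.12,0.14,0,0,0],
    [0,0.62,0.12,0.05,0,0,0],
    [0,0.62,0.12,0.05,0,0,0],
    [0,0.62,0.12,-0.05,0,0,0],
    [0,0.62,0.12,-0.05,0,0,0]
  ]
}}

```text
time: 5.3
tool_pos: [0.5587, 0.2152, 0.1259]
orientation: [[0.982, 0.187, 0.002], [0.187, -0.982, 0.001], [0.002, -0.0, -1.0]]
ft_force: [-0.0, 0.3, 0.7]
opening: -0.0
grasp_force: 0.0
```

The opening reads 0, so the ball slipped out of the pinch. I'll look again.

```bash
cat > ball.py <<'E'
from h import *
from scipy.optimize import least_squares
import sys
ims=[]
for n in("scene","top"):
    im,d,P=cloud(n); ims.append(im)
    near=np.linalg.norm(P-[.55,.21,.1],axis=-1)<.12
    q=P[masks(im)["red"]&near&(d>0)]
    if len(q)>15:
        c=least_squares(lambda c:np.linalg.norm(q-c,axis=1)-.015,q.mean(0)-[0,0,.01],loss="soft_l1",f_scale=.002).x
        s=(c-[.5456,.21,.06])@[.982,.187,0]; print(n,len(q),c.round(4),"brace",np.arctan2(s,c[2]-.06)+.87)
cv2.imwrite(f"pics/{sys.argv[1]}.png",np.hstack([cv2.resize(ims[0][120:270,290:440],(400,400)),cv2.resize(ims[1][140:290,70:220],(400,400))])[...,::-1])
E
python3 ball.py b
```

```text
scene 21 [0.5373 0.1983 0.1596] brace 0.76634076611753
top 211 [0.5158 0.2069 0.1379] brace 0.5034680773518845
```

View pics/b.png

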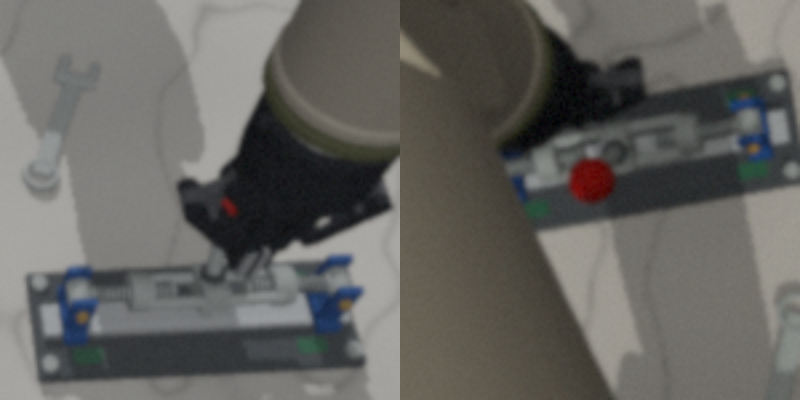

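The ball slid off behind the fingers and the brace is now at about 0.5. I'll go over the ball with shut fingers and push from the robot side.

Call:
{"api": "servo_tool", "payload": {
  "commands": [
    [0,0,0,2,0,0,0],
    [0,0,0,2,0,0,0],
    [0,0,0,2,0,0,0],
    [0,0,0,0,0,0,0],
    [0,-2.2,-0.5,0,0,0,0],
    [0,-2.2,-0.5,0,0,0,0],
    [0,-2.2,-0.5,0,0,0,0],
    [0,-2.1,-0.4,0,0,0,0],
    [0,0,0,0,0,0,0],
    [0,0,0,-2,0,0,0],
    [0,0,0,-2,0,0,0],
    [0,0,0,-1.8,0,0,0],
    [0,0,0,0,0,0,0]
  ]
}}

```text
time: 6.7
tool_pos: [0.4693, 0.1949, 0.1244]
orientation: [[0.982, 0.187, -0.004], [0.187, -0.982, -0.001], [-0.005, 0.0, -1.0]]
ft_force: [-1.7, -0.9, -0.5]
opening: -0.0004
grasp_force: 0.0
```

```bash
python3 ball.py c
```

```text
scene 163 [0.5151 0.2048 0.1408] brace 0.5041326245549828
top 186 [0.516  0.207  0.1377] brace 0.5060071121985674
```

View pics/c.png

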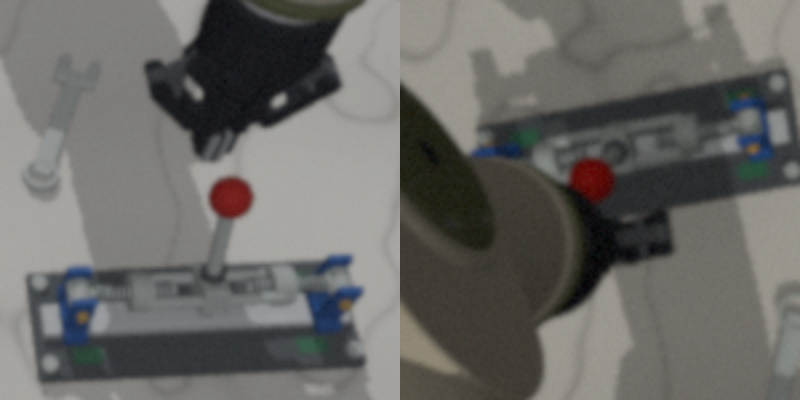

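Call:
{"api": "servo_tool", "payload": {
  "commands": [
    [0,0.5,0.1,0.1,0,0,0],
    [0,0.5,0.1,0.1,0,0,0],
    [0,0.5,0.1,0.1,0,0,0],
    [0,0.5,0.1,0.1,0,0,0],
    [0,0.5,0.1,0.1,0,0,0],
    [0,0.5,0.1,0.1,0,0,0],
    [0,0.5,0.1,0.1,0,0,0],
    [0,0.5,0.1,0.1,0,0,0],
    [0,0.5,0.1,0.1,0,0,0],
    [0,0.5,0.1,0,0,0,0],
    [0,0,0,0,0,0,0]
  ]
}}

```text
time: 7.9
tool_pos: [0.5208, 0.2062, 0.1361]
orientation: [[0.982, 0.187, -0.001], [0.187, -0.982, 0.0], [-0.0, -0.001, -1.0]]
ft_force: [-0.5, 0.6, 1.0]
opening: 0.0002
grasp_force: 0.5
```

```bash
python3 ball.py d
```

```text
scene 181 [0.546  0.2107 0.1459] brace 0.876252151830677
top 39 [0.546  0.2129 0.1437] brace 0.880560162324847
```

Call:
{"api": "servo_tool", "payload": {
  "commands": [
    [0,0.62,0.12,-0.05,0,0,0],
    [0,0.62,0.12,-0.05,0,0,0],
    [0,0.61,0.12,-0.14,0,0,0],
    [0,0.61,0.12,-0.14,0,0,0],
    [0,0.58,0.11,-0.23,0,0,0],
    [0,0.58,0.11,-0.23,0,0,0],
    [0,0.54,0.1,-0.32,0,0,0],
    [0,0.54,0.1,-0.32,0,0,0],
    [0,0.49,0.09,-0.35,0,0,0],
    [0,0.49,0.09,-0.35,0,0,0],
    [0,0.3,0.06,-0.3,0,0,0],
    [0,0.3,0.06,-0.3,0,0,0],
    [0,0,0,0,0,0,0]
  ]
}}

```text
time: 9.3
tool_pos: [0.5833, 0.2177, 0.1075]
orientation: [[0.982, 0.187, -0.001], [0.187, -0.982, -0.0], [-0.001, -0.0, -1.0]]
ft_force: [-2.7, 0.9, -0.7]
opening: 0.0003
grasp_force: 1.6
```

```bash
python3 ball.py e
```

```text
scene 219 [0.6082 0.2229 0.1158] brace 1.722691176956344
```

Call:
{"api": "servo_tool", "payload": {
  "commands": [
    [0,0.2,0,0,0,0,0],
    [0,0,0,0,0,0,0],
    [0,-1,-0.2,0.3,0,0,0],
    [0,-2,-0.4,1,0,0,0],
    [0,-2,-0.4,2,0,0,0],
    [0,-2,-0.4,3,0,0,0],
    [0,-2,-0.4,3,0,0,0],
    [0,0,0,2,0,0,0],
    [0,0,0,0,0,0,0],
    [0,0,0,0,0,0,0]
  ]
}}

```text
time: 10.4
tool_pos: [0.4961, 0.1996, 0.2221]
orientation: [[0.982, 0.186, 0.003], [0.186, -0.982, 0.0], [0.003, 0.0, -1.0]]
ft_force: [-0.7, 0.5, 0.7]
opening: 0.0
grasp_force: 0.0
```

```bash
python3 ball.py f
python3 - <<'E'
from h import *
im,d,P=cloud("top"); print(np.median(P[masks(im)["yellow"]&(d>0)&(P[...,0]<.6)],0))
E
```

```text
scene 220 [0.608  0.223  0.1159] brace 1.7208096541794604
top 172 [0.6085 0.2255 0.1127] brace 1.7567895360690828
[ 0.48815741 -0.18651614  0.12821583]
```

View pics/f.png

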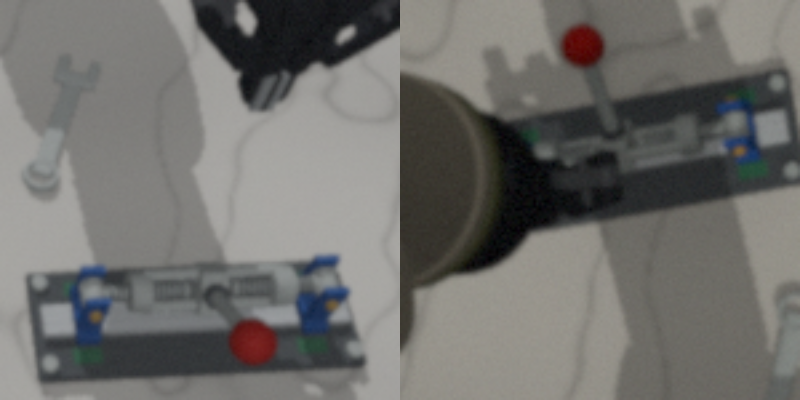

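The red handle now leans away from the robot (ball at 253,342 in the left crop) and the lugs are in at the green marks. The gripper is clear, and the yellow ball hasn't moved.

```bash
python3 -c "
from workcell import robot
print(robot.job_done())"
```

```text
the job is handed in; nothing more can be done
None
```

The red turnbuckle is fully tightened: the cameras put its handle at about 1.72–1.76 rad, at its 1.74 stop. The handle is released, the yellow one has not moved, and the job is handed in after about 10.5 s; my first pinch slipped off the ball, so I finished by pushing it with shut fingers.

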